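# Fill the condiment caddy and leave the look-alikes

## Task

Fill the condiment caddy for the table: stand the pepper mill, the salt shaker, the dropper bottle and the oval red-capped bottle upright in it, each fully down in the block whose pocket was bored for it. The round spice jar and the screw-capped amber bottle do not belong in it: leave them standing where they are.

Things in the scene. Friction and masses are not known exactly. Their poses are not given: they have to be found in the camera images.
- pepper_mill: Pepper mill of turned brown wood with a waist and a small metal knob on top, the tallest thing here: 170 mm high, 58 mm across the foot. Best gripped where head and body meet, about 120 mm up, 48 mm across; lower down it grips as a solid post, 58 mm at the foot. Standing. Origin: centre of its underside, z up. About 180 g. Belongs in the caddy, in insert_mill.
- salt_shaker: Salt shaker: clear glass body showing white salt, grey domed cap with holes. 90 mm high, 44 mm across the belly (30 mm up), 38 mm at the foot; the cap is 34 mm across from 66 to 80 mm up and can be gripped. Standing. Origin: centre of its underside, z up. About 100 g. Belongs in the caddy, in insert_shaker.
- dropper_bottle: Small brown dropper bottle with a paper label and a black pointed rubber dropper top. 102 mm high; round body 33 mm in diameter up to 58 mm, collar 24 mm from 65 to 77 mm up (a good place to grip), dropper 13 mm thick above. Standing. Origin: centre of its underside, z up. About 70 g. Belongs in the caddy, in insert_dropper.
- oval_bottle: Small white bottle with a plain tall rounded red cap as wide as itself, oval seen from above: 34 mm along its x, 40 mm along its y, 106 mm high, nearly straight-sided. Standing. Origin: centre of its underside, z up. About 80 g. Belongs in the caddy, in insert_oblong, best with its long way along the pocket's.
- spice_jar: Round spice jar, 45 mm in diameter and 106 mm high, brown label, low red lid as wide as itself. It resembles the shaker and the oval bottle but does not belong in the caddy. Standing, loose. Origin: centre of its underside, z up.
- amber_bottle: Small round amber glass bottle, 34 mm in diameter and 96 mm high, with paper label, shoulder and a short flat black screw cap. It resembles the dropper bottle but has no dropper and does not belong in the caddy. Standing, loose. Origin: centre of its underside, z up.
- insert_mill: Fixed pale-wood block, 80 x 80 x 32 mm, one of four in the dark caddy; this one has the widest pocket, round, 66 mm in diameter. Pocket in its centre, 22 mm deep, 4 mm bevel at the mouth. Origin: centre of its underside (8 mm above the worktop): pocket floor 10 mm, top 32 mm above it; z up. Block centres are 82 mm apart.
- insert_shaker: Fixed pale-wood block, 80 x 80 x 32 mm, one of four in the dark caddy; this one has the middle-sized round pocket, 53 mm in diameter. Pocket in its centre, 22 mm deep, 4 mm bevel at the mouth. Origin: centre of its underside (8 mm above the worktop): pocket floor 10 mm, top 32 mm above it; z up. The caddy's sides end below the block tops.
- insert_dropper: Fixed pale-wood block, 80 x 80 x 32 mm, one of four in the dark caddy; this one has the smallest round pocket, 42 mm in diameter. Pocket in its centre, 22 mm deep, 4 mm bevel at the mouth. Origin: centre of its underside (8 mm above the worktop): pocket floor 10 mm, top 32 mm above it; z up. Wall cabinets hang 0.41 m above the worktop from x = 0.57 m on.
- insert_oblong: Fixed pale-wood block, 80 x 80 x 32 mm, one of four in the dark caddy; the only oblong pocket, 44 mm along its x, 50 along its y. Pocket in its centre, 22 mm deep, 4 mm bevel at the mouth. Origin: centre of its underside (8 mm above the worktop): pocket floor 10 mm, top 32 mm above it; z up. End boards of the caddy, 42 mm beyond the blocks' centres in +y and -y, rise to 82 mm.
There are look-alikes about, which are no part of the job. Several things have the shape of the pepper_mill; the one meant has the colours described above.

How it is judged:
By the outcome, as a careful person would: the job done as asked, in the order asked, and still so for the second after the job is handed in, with the robot touching nothing.
It also fails if it takes over 122 s, if anything falls off the work surface, if the arm or the gripper's body presses on something with over 40 N, if the wrist force passes 120 N, or if a joint passes its speed limit or range.

## Robot

A 6-joint arm with a two-finger parallel gripper is mounted at the origin on a cart in front of the work surface, level with it; the furniture and walls round the work are solid. World frame = base frame: x ahead of the robot, y to its left, z up, the work surface at z = 0. Lengths are in m, angles in degrees, forces in N, time in s.
With the tool pointing down it reaches from about 0.35 to 0.875 m from the base axis. Payload 4.2 kg.
Tool frame: the origin (TCP) lies between the finger pads; the fingertips stand 17 mm ahead of it and the grasp point (between the pads) lies 2 mm behind it; z points along the fingers, y is the line along which they close (so a half turn about z gives the same grasp; the last joint's range is limited). The gripper opens to 87 mm and grips with 3 to 60 N. Pads are 19 mm wide; open, the fingers measure 117 mm over their backs; the gripper's body (75 mm by 190 mm) begins 51 mm behind the grasp point.
Start: joints at [82.769, 22.042, 0.453, 0, -68.411, -14.817], TCP at [0.235, 0.579, 0.24] pointing down, gripper open.
Joint ranges: [-179.83, 179.83], [-69.29, 118.12], [-61.27, 80.66], [-181.25, 117.63], [-171.15, -9.14], [-177.46, 177.46]. Speed limits (degrees/s): [159.86, 159.86, 180, 180, 180, 180].

## Interface

Orientations are given as a 3x3 rotation matrix whose columns are the frame's x, y, z axes.
In Python, from station import r gives the robot as it stands.
- The arm moves only by the tool servo_tool, never from a script. Its argument "targets" is a list of rows, each a list of 5 numbers: the shift along the world's x, y, z in units of 30 mm (1.0 is 30 mm), then the turn about the world's z in rad, then the finger opening in mm, from 0 to 87. In form: [[x, y, z, turn, gripper], ...]. A call has exactly 5 rows; each row is the pose to reach, as a shift and turn from the pose commanded when the call began; what a row does not reach only later rows make up. A row lasts 1/12 s, in which the tool goes at most 41.7 mm and 7.16 degrees, less where a joint would pass 70% of its speed; a pose out of reach is approached as far as the arm can. A call with a gripper value outside its range is refused whole. The fingers move at their own pace and stop on an object; the grip force is fixed at half the most. Time passes only in rows, so rows that repeat a pose let the fingers close, or fill a call up. It gives the time, the measured TCP pose, the force, the opening and the grip force at its end, in the units of the state.
- r.sense(): the state, without advancing time (a new reading comes with each control period).
- r.capture(name): name is "scene" or "top"; returns a dict with "pixels" (480x640x3 uint8, red, green, blue), "fx", "fy", "cx", "cy" (pixels), "world_from_camera" (4x4, takes a point from camera to world coordinates). Camera axes: x right, y down, z forward; pixel columns grow to the right and rows downward; lengths in m; the calibration is good to about 2 mm. A picture is of the moment at which its call begins. There is no depth.
- r.finish_job(): hands the job in; it is judged then, once.
The state is a dict: "time_s": time; "joints": joint angles; "joint_velocities": joint speeds; "effort": joint torques, N m; "tcp_pos": TCP position; "ee_rot": TCP orientation; "wrist_force": force on the tool from outside, world axes, zero at the start; "moment": the same for the moment, N m; "gripper_width": opening from 0.0 (shut) to 1.0 (fully open); "gripper_force": force on a finger pad.
Only numpy, scipy, OpenCV 4.12 (cv2) and the standard library are available. Lean on these libraries where they do the work, as an engineer would, in place of code of your own. Each camera call takes 0.05 s, during which the arm holds its last target. There are 200 camera calls.

## Working session

There is one attempt and no reset: what is moved stays moved. The work goes in short steps, Python scripts to look and compute and a tool call to move; the robot and the scene stay as the last step left them, time stands still between calls to the robot, and variables do not carry over. Pictures are saved under pics/ and viewed, at most 14 in all, crops included, and the job is handed in when it is done.

Besides the shell and the picture viewer there is one more tool, called after "Call:" as name(argument=value, ...) on one line, values as JSON. servo_tool: Moves the arm, as the interface text tells. Its arguments: {"type":"object","properties":{"targets":{"type":"array","items":{"type":"array","items":{"type":"number"}}}},"required":["targets"]}

```bash
mkdir -p pics; ls
python3 - <<'E'
from station import r
import cv2
s=r.sense();print(s)
for n in("scene","top"):
    c=r.capture(n);cv2.imwrite(f"pics/{n}0.png",c["pixels"][:,:,::-1]);print(n,c["fx"],c["fy"],c["cx"],c["cy"],c["world_from_camera"])
E
```

```text
pics
{'time_s': 0.0, 'joints': array([ 8.27689104e+01,  2.20894588e+01,  3.78596453e-01, -2.76804789e-02,
       -6.84127166e+01, -1.48156583e+01]), 'joint_velocities': array([ 0.02381936, -0.01147938, -0.06928528, -0.03222317,  0.05904825,
        0.05163171]), 'effort': array([-1.87476230e-04, -3.90671110e+01,  1.87406856e+01,  4.22002181e+00,
        1.10022275e-02, -1.93736942e-04]), 'tcp_pos': array([0.23438345, 0.57875939, 0.23846861]), 'ee_rot': array([[ 9.26811029e-01, -3.75527366e-01, -7.17137846e-04],
       [-3.75528032e-01, -9.26808695e-01, -2.08311767e-03],
       [ 1.17618101e-04,  2.19996180e-03, -9.99997573e-01]]), 'wrist_force': array([ 0.64555013,  0.93813266, -0.88727425]), 'moment': array([-0.00205507, -0.02518763,  0.04131473]), 'gripper_force': 0.0, 'gripper_width': 1.004441060630836}
scene 515.4306816781374 515.4306816781374 322.1157897655851 234.55922564027227 [[ 0.88057174 -0.30802697  0.36015662  0.03386373]
 [-0.47349251 -0.60383503  0.6412395  -0.82727483]
 [ 0.01995612 -0.73518885 -0.67756853  0.89475627]
 [ 0.          0.          0.          1.        ]]
top 442.2936564319386 442.2936564319386 317.71497760061413 240.7192693287141 [[-1.83331435e-03 -9.96494688e-01  8.36359691e-02  3.59918642e-01]
 [-9.99820746e-01  2.50483274e-04 -1.89318123e-02 -3.51026850e-02]
 [ 1.88445010e-02 -8.36556850e-02 -9.96316522e-01  1.21551662e+00]
 [ 0.00000000e+00  0.00000000e+00  0.00000000e+00  1.00000000e+00]]
```

View pics/scene0.png

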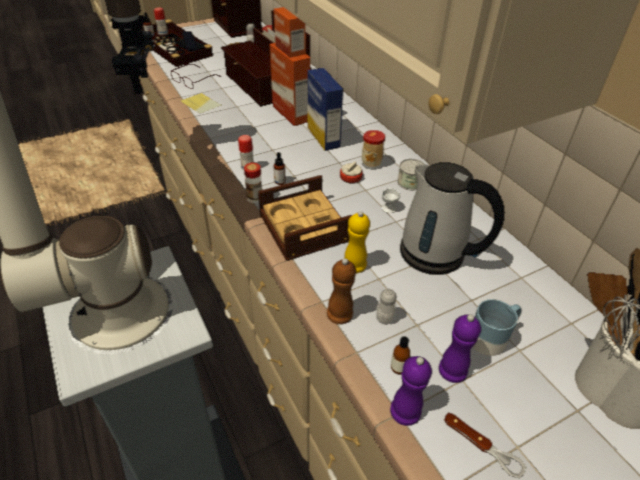

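View pics/top0.png

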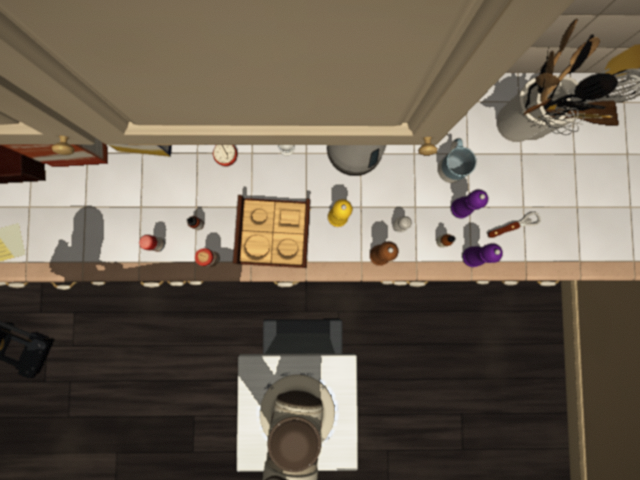

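The scene shows the brown mill (341,290), the salt shaker (386,305) and the caddy (305,220). It also shows two small brown bottles, at (279,167) and (401,352), and two red-capped things, at (246,150) and (253,180). I'll zoom in to tell the look-alikes apart.

Run:
```python
import cv2,numpy as np
s=cv2.imread("pics/scene0.png");t=cv2.imread("pics/top0.png")
a=cv2.resize(s[125:265,225:365],(400,400),interpolation=3);b=cv2.resize(s[250:390,320:460],(400,400),interpolation=3)
cv2.imwrite("pics/z1.png",np.hstack([a,b]))
cv2.imwrite("pics/z2.png",np.vstack([cv2.resize(t[180:280,130:330],(600,300),interpolation=3),cv2.resize(t[180:280,320:520],(600,300),interpolation=3)]))
```

```text
(no output)
```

View pics/z1.png

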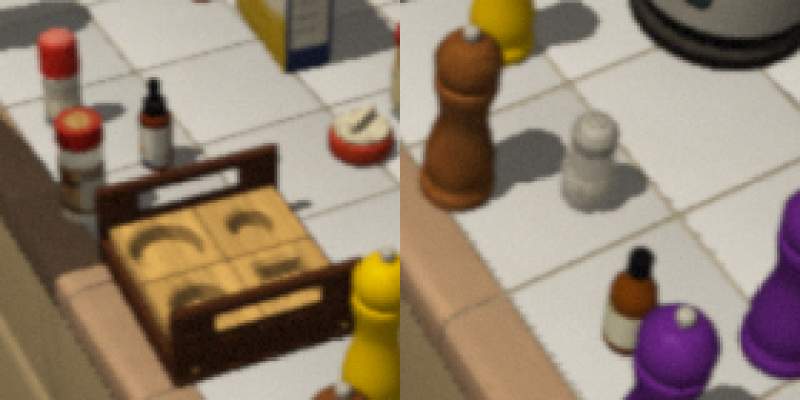

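View pics/z2.png

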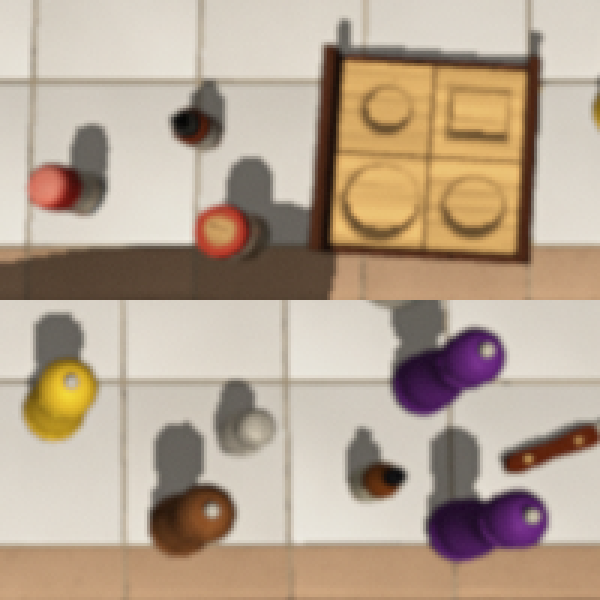

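The dropper bottle is at scene (279,167), left of the caddy. The amber screw-cap bottle is at (401,352). The oval bottle has the tall cap at (246,150), and the spice jar is at (253,180).

In the top view the pockets are:
- Upper-left (258,215): dropper
- Upper-right (289,217): oblong
- Lower-left (257,246): mill
- Lower-right (288,248): shaker

Next I'll measure positions.

```bash
cat > h.py <<'E'
import cv2,numpy as np
def ray(c,u,v):
    T=c["world_from_camera"];d=T[:3,:3]@np.array([(u-c["cx"])/c["fx"],(v-c["cy"])/c["fy"],1]);return T[:3,3],d/np.linalg.norm(d)
def plane(c,u,v,z):
    o,d=ray(c,u,v);return o+d*(z-o[2])/d[2]
def tri(c1,p1,c2,p2):
    A=np.zeros((3,3));b=np.zeros(3);R=[ray(c1,*p1),ray(c2,*p2)]
    for o,d in R:
        M=np.eye(3)-np.outer(d,d);A+=M;b+=M@o
    x=np.linalg.solve(A,b);return x,max(np.linalg.norm(np.cross(x-o,d)) for o,d in R)
def blob(c,roi,lo,hi):
    x0,y0,x1,y1=roi;h=cv2.cvtColor(np.ascontiguousarray(c["pixels"][y0:y1,x0:x1]),cv2.COLOR_RGB2HSV)
    m=cv2.inRange(h,np.array(lo),np.array(hi))
    if lo[0]==0 and lo[1]>0: m|=cv2.inRange(h,np.array((170,lo[1],lo[2])),np.array((179,255,255)))
    n,l,s,ce=cv2.connectedComponentsWithStats(m)
    i=1+np.argmax(s[1:,4]);return ce[i]+[x0,y0],s[i]+np.array([x0,y0,0,0,0]),(l==i).astype(np.uint8)
E
python3 - <<'E'
from station import r
from h import *
S=r.capture("scene");T=r.capture("top")
def go(n,rs,rt,lo,hi):
    a,sa,_=blob(S,rs,lo,hi);b,sb,_=blob(T,rt,lo,hi);x,e=tri(S,a,T,b)
    print(n,a.round(1),sa,b.round(1),sb,(x*1000).round(1),round(e*1000,1))
red=((0,120,60),(8,255,255))
go("ovalcap",(235,125,258,160),(135,228,165,255),*red)
go("jarlid",(240,160,268,190),(190,245,225,270),*red)
go("dropblack",(268,145,292,190),(183,205,210,235),(0,0,0),(179,255,50))
go("mill",(325,250,362,328),(365,235,400,268),(0,110,30),(18,255,255))
go("amber",(388,330,412,378),(433,230,460,250),(0,110,30),(18,255,255))
go("yellow",(340,205,375,275),(325,195,355,230),(20,150,60),(32,255,255))
c,s,m=blob(T,(238,195,311,264),(8,60,90),(28,200,255))
print("plate",c,s)
cn=cv2.findContours(m,0,2)[0][0].reshape(-1,2)+[238,195]
w=np.array([plane(T,u,v,.04)[:2]*1000 for u,v in cn],np.float32)
print(cv2.minAreaRect(w))
for n,(u,v) in dict(drop=(258,215.5),obl=(289,217),mill=(257,246.5),shk=(288,248)).items(): print(n,plane(T,u,v,.04)*1000)
# shaker: hand pixels of cap top and foot
print("shk cap",tri(S,(387.5,297),T,(405,222.7)))
g=cv2.resize(S["pixels"][275:335,365:410],None,fx=8,fy=8,interpolation=0)[:,:,::-1]
k=cv2.resize(T["pixels"][205:245,385:425],None,fx=12,fy=12,interpolation=0)[:,:,::-1]
cv2.imwrite("pics/shk.png",np.hstack([g,k]))
E
```

```text
ovalcap [244.7 143.7] [238 135  14  18 211] [148.  242.2] [140 235  18  15 206] [450.  376.1  84.8] 1.2
jarlid [252.  170.7] [244 162  17  17 167] [204.  257.5] [195 248  19  19 175] [411.4 230.1  96.5] 0.0
dropblack [278.7 160.6] [276 153   7  13  57] [192.4 220.4] [188 217   9   8  59] [506.8 267.5  76. ] 1.8
mill [340.9 294.1] [ 325  261   31   64 1321] [382.9 253.7] [371 242  27  24 449] [ 421.5 -226.3   68.5] 0.8
amber [401.1 353.2] [394 345  16  17 208] [445.5 240.1] [441 235  11  11  85] [ 459.  -397.1   49.8] 0.3
yellow [357.1 240.9] [ 345  213   25   60 1019] [339.4 213. ] [328 200  24  26 421] [ 527.4 -113.1   81.6] 0.2
plate [272.59635351 231.85464675] [ 240  198   66   66 3949]
((482.131591796875, 62.2312126159668), (168.53440856933594, 174.680419921875), 86.4814224243164)
drop [526.30043494 102.11720036  40.        ]
obl [522.32161358  19.30906855  40.        ]
mill [443.22020069 103.98472589  40.        ]
shk [439.17865161  21.66810411  40.        ]
shk cap (array([ 0.50112547, -0.28341728,  0.07600999]), np.float64(0.00165330393319963))
```

View pics/shk.png

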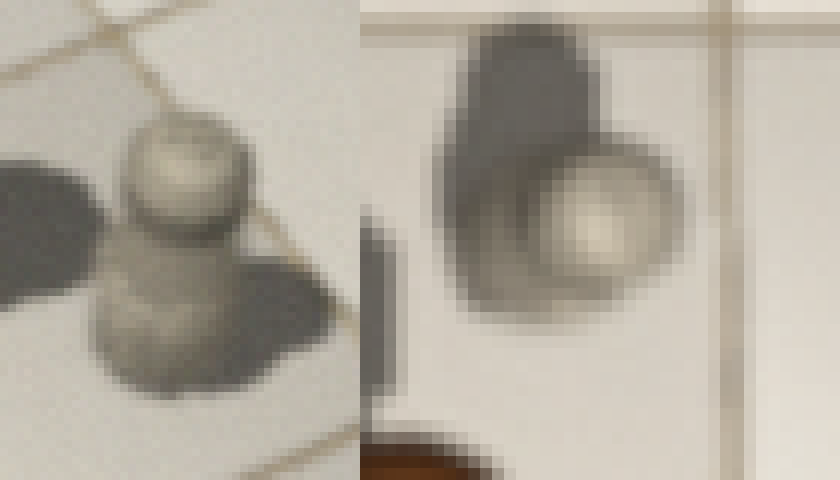

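The shaker cap centre is at about (388.4,297.3) in the scene view and (406,222.7) in the top view. Next I'll check how the oval bottle is turned and recompute the shaker position, while starting the arm towards the dropper bottle.

Run:
```python
from station import r
from h import *
S=r.capture("scene");T=r.capture("top")
print("shk",tri(S,(388.4,297.3),T,(406,222.7)))
g=cv2.resize(S["pixels"][128:178,230:270],None,fx=10,fy=10,interpolation=2)[:,:,::-1]
k=cv2.resize(T["pixels"][227:257,135:170],None,fx=11.4,fy=16.67,interpolation=2)[:,:,::-1]
k=cv2.resize(T["pixels"][225:258,133:168],(390,368),interpolation=2)[:,:,::-1]
k=np.vstack([k,np.zeros((132,390,3),np.uint8)])
cv2.imwrite("pics/oval.png",np.hstack([g,k]))
c,s,m=blob(T,(135,228,165,255),(0,120,60),(8,255,255))
w=np.array([plane(T,u,v,.106)[:2]*1000 for v,u in np.argwhere(m)+[228,135]])
print(w.min(0),w.max(0),np.cov(w.T)**1)
```

```text
shk (array([ 0.50120868, -0.28584725,  0.07748316]), np.float64(0.0013583957636490432))
[432.41804596 345.68550927] [467.5261462  388.11045787] [[ 86.82032495   5.48416412]
 [  5.48416412 123.45311632]]
```

View pics/oval.png

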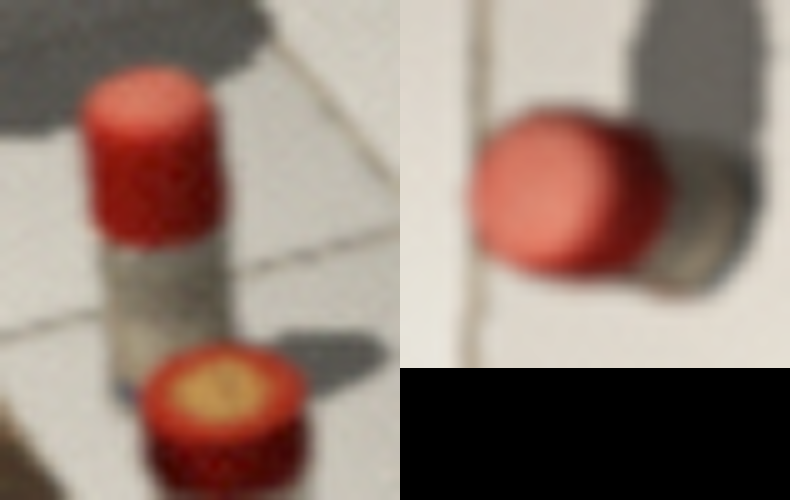

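Call:
servo_tool(targets=[[1.3, -1.3, 0, 0.1, 60], [2.6, -2.6, 0, 0.2, 60], [3.9, -3.9, 0, 0.3, 60], [5.2, -5.2, 0, 0.335, 60], [6.5, -6.5, 0, 0.335, 60]])

```text
time_s: 0.72
tcp_pos: [0.3828, 0.4305, 0.2397]
ee_rot: [[0.999, -0.048, 0.0], [-0.048, -0.999, 0.0], [0.0, -0.0, -1.0]]
wrist_force: [0.2, 1.1, -0.1]
gripper_width: 0.732
gripper_force: 0.0
```

The red cap is about 39 mm across in world x and 34 mm in y, so the oval's long axis lies roughly along x. Now moving over the dropper bottle.

Call:
servo_tool(targets=[[0.82, -1.08, 0, 0, 50], [1.64, -2.16, 0, 0, 50], [2.46, -3.24, 0, 0, 50], [3.28, -4.32, 0, 0, 50], [4.13, -5.4, 0, 0, 50]])

```text
time_s: 1.13
tcp_pos: [0.5065, 0.2682, 0.2398]
ee_rot: [[0.999, -0.049, 0.0], [-0.049, -0.999, 0.0], [0.0, -0.0, -1.0]]
wrist_force: [0.5, 0.4, -0.8]
gripper_width: 0.579
gripper_force: 0.0
```

Run:
```python
from station import r
from h import *
s=r.sense();print(s["tcp_pos"],s["joints"].round(1))
T=cv2.imread("pics/top0.png")[228:256,135:166];S=cv2.imread("pics/scene0.png")
h=cv2.cvtColor(T,cv2.COLOR_BGR2HSV);m=((h[:,:,2]>165)&(h[:,:,1]>70)&((h[:,:,0]<9)|(h[:,:,0]>168))).astype(np.uint8)
n,l,st,ce=cv2.connectedComponentsWithStats(m);i=1+st[1:,4].argmax();print(st[i],ce[i]+[135,228])
p=np.argwhere(l==i)[:,::-1];C=np.cov(p.T);w,v=np.linalg.eigh(C);print(4*np.sqrt(w),v)
# oval axis cross check and caddy ref in scene
c=r.capture("top");print(plane(c,*(ce[i]+[135,228]),.106))
cv2.imwrite("pics/s1.png",r.capture("scene")["pixels"][:300,100:500,::-1])
```

```text
[0.50654607 0.26820068 0.23981768] [ 44.1  17.   -7.   -0.  -66.   43.1]
[  4   7  12  15 133] [144.57894737 242.12030075]
[12.16448227 14.04626792] [[-0.99552917 -0.09445463]
 [-0.09445463  0.99552917]]
[0.44965296 0.37650668 0.106     ]
```

View pics/s1.png

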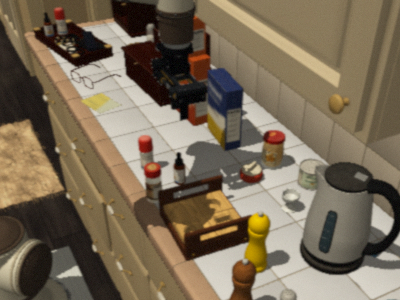

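The gripper is over the dropper bottle, and the scene is unchanged. Now descending.

Call:
servo_tool(targets=[[0, 0, -1.2, 0, 50], [0, 0, -2.4, 0, 50], [0, 0, -3.6, 0, 50], [0, 0, -4.7, 0, 50], [0, 0, -5.27, 0, 50]])

```text
time_s: 1.65
tcp_pos: [0.5034, 0.2687, 0.0773]
ee_rot: [[0.999, -0.05, -0.005], [-0.05, -0.999, -0.004], [-0.005, 0.004, -1.0]]
wrist_force: [-0.1, -0.2, -0.5]
gripper_width: 0.571
gripper_force: 0.0
```

Call:
servo_tool(targets=[[0, 0, 0, 0, 15], [0, 0, 0, 0, 15], [0, 0, 0, 0, 15], [0, 0, 0, 0, 15], [0, 0, 0, 0, 15]])

```text
time_s: 2.07
tcp_pos: [0.5066, 0.2709, 0.0833]
ee_rot: [[0.999, -0.049, 0.003], [-0.049, -0.999, 0.003], [0.003, -0.003, -1.0]]
wrist_force: [1.0, 0.7, -0.3]
gripper_width: 0.283
gripper_force: 0.1
```

Call:
servo_tool(targets=[[0, 0, 0, 0, 5], [0, 0, 0, 0, 5], [0, 0, 0.2, 0, 5], [0, 0, 0.6, 0, 5], [0, 0, 1.2, 0, 5]])

```text
time_s: 2.48
tcp_pos: [0.5044, 0.2688, 0.1163]
ee_rot: [[0.999, -0.051, -0.004], [-0.051, -0.999, -0.003], [-0.004, 0.003, -1.0]]
wrist_force: [0.2, 0.6, -0.5]
gripper_width: 0.254
gripper_force: 30.0
```

Call:
servo_tool(targets=[[0, 0, 1.2, 0, 5], [0, -0.4, 2.4, 0, 5], [0.2, -1.6, 2.6, 0, 5], [0.4, -2.9, 2.6, 0, 5], [0.62, -4.2, 2.6, 0, 5]])

```text
time_s: 2.9
tcp_pos: [0.524, 0.143, 0.1967]
ee_rot: [[0.999, -0.048, 0.001], [-0.048, -0.999, 0.001], [0.001, -0.001, -1.0]]
wrist_force: [0.6, -0.2, -2.0]
gripper_width: 0.257
gripper_force: 30.0
```

Call:
servo_tool(targets=[[0, -0.9, 0, 0, 5], [0, -1.37, 0, 0, 5], [0, -1.37, 0, 0, 5], [0, -1.37, 0, 0, 5], [0, -1.37, 0, 0, 5]])

```text
time_s: 3.32
tcp_pos: [0.5244, 0.1035, 0.1955]
ee_rot: [[0.999, -0.049, 0.0], [-0.049, -0.999, 0.0], [0.0, -0.0, -1.0]]
wrist_force: [0.3, 0.0, -0.3]
gripper_width: 0.254
gripper_force: 30.0
```

```bash
cat > look.py <<'E'
import sys
from station import r
from h import *
n=sys.argv[1];s=r.sense();print(s["tcp_pos"],s["gripper_width"],s["wrist_force"],s["time_s"])
a=r.capture("scene")["pixels"];b=r.capture("top")["pixels"]
x,y,u,v=map(int,sys.argv[2:6])
A=cv2.resize(a[y:y+120,x:x+120],(400,400),interpolation=2);B=cv2.resize(b[v:v+100,u:u+100],(400,400),interpolation=2)
cv2.imwrite(f"pics/{n}.png",np.hstack([A,B])[:,:,::-1])
E
python3 look.py d1 245 110 225 180
```

```text
[0.52444486 0.10351632 0.19547362] 0.25362903364184397 [ 0.31447784  0.04304094 -0.2616684 ] 3.3167
```

View pics/d1.png

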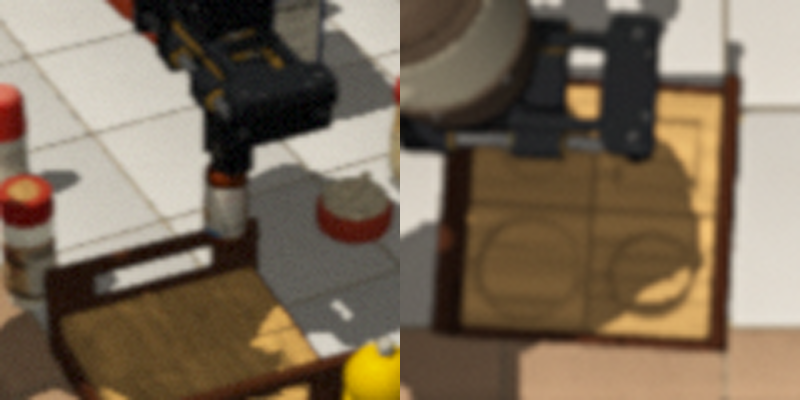

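The dropper bottle is held upright over its pocket. Lowering it.

Call:
servo_tool(targets=[[0.02, -0.06, -0.9, 0, 5], [0.02, -0.06, -1.7, 0, 5], [0.02, -0.06, -2.2, 0, 5], [0.02, -0.06, -2.5, 0, 5], [0.02, -0.06, -2.7, 0, 5]])

```text
time_s: 3.83
tcp_pos: [0.5247, 0.1018, 0.1133]
ee_rot: [[0.999, -0.048, -0.002], [-0.048, -0.999, -0.001], [-0.002, 0.001, -1.0]]
wrist_force: [-0.0, 0.9, 0.3]
gripper_width: 0.257
gripper_force: 30.0
```

Call:
servo_tool(targets=[[0, 0, -0.1, 0, 5], [0, 0, -0.2, 0, 5], [0, 0, -0.3, 0, 5], [0, 0, -0.4, 0, 5], [0, 0, -0.45, 0, 5]])

```text
time_s: 4.25
tcp_pos: [0.5251, 0.1012, 0.1011]
ee_rot: [[0.999, -0.05, 0.001], [-0.05, -0.999, 0.0], [0.001, -0.0, -1.0]]
wrist_force: [-1.6, 1.5, 4.5]
gripper_width: 0.256
gripper_force: 30.0
```

Call:
servo_tool(targets=[[0, 0, 0, 0, 42], [0, 0, 0, 0, 42], [0, 0, 0, 0, 42], [0, 0, 0.5, 0, 42], [0, 0, 1.5, 0, 42]])

```text
time_s: 4.67
tcp_pos: [0.5226, 0.1, 0.1432]
ee_rot: [[0.999, -0.051, -0.008], [-0.051, -0.999, -0.003], [-0.008, 0.004, -1.0]]
wrist_force: [0.9, 0.8, -0.3]
gripper_width: 0.468
gripper_force: 0.0
```

Call:
servo_tool(targets=[[-0.1, 0, 1.2, 0, 60], [-0.3, 1.2, 1.9, 0, 60], [-0.6, 2.5, 1.9, 0, 60], [-1, 3.8, 1.9, 0, 60], [-1.4, 5.1, 1.9, 0, 60]])

```text
time_s: 5.08
tcp_pos: [0.4826, 0.2555, 0.2041]
ee_rot: [[0.999, -0.051, 0.002], [-0.051, -0.999, 0.002], [0.001, -0.002, -1.0]]
wrist_force: [1.4, 0.4, -0.8]
gripper_width: 0.676
gripper_force: 0.0
```

Call:
servo_tool(targets=[[-0.4, 1.2, 0, 0, 60], [-0.7, 2.4, 0, 0, 60], [-1.1, 3.6, 0, 0, 60], [-1.1, 4.05, 0, 0, 60], [-1.1, 4.05, 0, 0, 60]])

```text
time_s: 5.5
tcp_pos: [0.4495, 0.3787, 0.2028]
ee_rot: [[0.999, -0.046, 0.001], [-0.046, -0.999, 0.001], [0.001, -0.001, -1.0]]
wrist_force: [-0.1, -0.7, 0.1]
gripper_width: 0.688
gripper_force: 0.0
```

```bash
python3 look.py d2 210 110 225 180
```

```text
[0.44945713 0.37872939 0.20279843] 0.6881217806730252 [-0.12381716 -0.6750172   0.14354646] 5.5
```

View pics/d2.png

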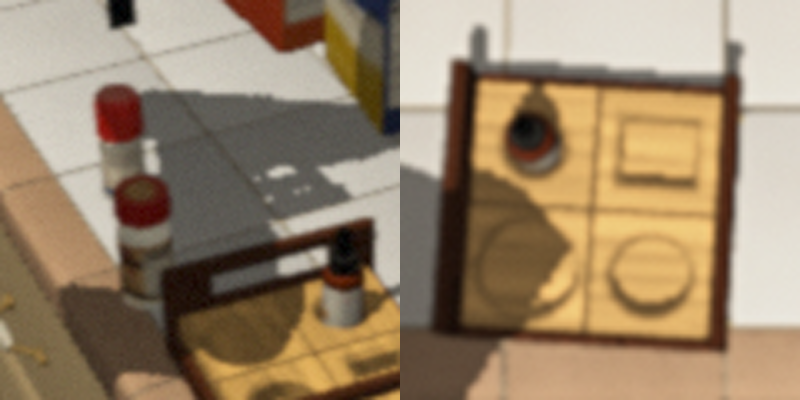

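The dropper bottle is seated upright at (535,140) in the top crop. Now gripping the oval bottle.

Call:
servo_tool(targets=[[0, -0.07, -1.0, 0, 60], [0, -0.07, -2.0, 0, 60], [0, -0.07, -2.9, 0, 60], [0, -0.07, -3.5, 0, 60], [0, -0.07, -3.83, 0, 60]])

```text
time_s: 6.02
tcp_pos: [0.4495, 0.3705, 0.0856]
ee_rot: [[0.999, -0.052, -0.003], [-0.053, -0.999, -0.004], [-0.003, 0.004, -1.0]]
wrist_force: [0.5, -0.5, -0.4]
gripper_width: 0.691
gripper_force: 0.0
```

Call:
servo_tool(targets=[[0, 0, 0, 0, 10], [0, 0, 0, 0, 10], [0, 0, 0, 0, 10], [0, 0, 0, 0, 10], [0, 0, 0, 0, 10]])

```text
time_s: 6.43
tcp_pos: [0.4507, 0.3742, 0.0896]
ee_rot: [[0.999, -0.05, 0.002], [-0.05, -0.999, 0.003], [0.002, -0.003, -1.0]]
wrist_force: [0.1, 1.1, 0.5]
gripper_width: 0.398
gripper_force: 22.8
```

Call:
servo_tool(targets=[[0, 0, 0, 0, 10], [0, 0, 0, 0, 10], [0, 0, 0.3, 0, 10], [0, 0, 0.8, 0, 10], [0, 0, 1.6, 0, 10]])

```text
time_s: 6.85
tcp_pos: [0.4484, 0.3717, 0.1343]
ee_rot: [[0.999, -0.05, -0.005], [-0.05, -0.999, -0.005], [-0.005, 0.006, -1.0]]
wrist_force: [-0.7, -0.6, -1.9]
gripper_width: 0.395
gripper_force: 29.9
```

Call:
servo_tool(targets=[[0, 0, 1.2, -0.1, 10], [0, -0.5, 2.2, -0.2, 10], [0, -1.4, 2.6, -0.3, 10], [0, -2.5, 2.6, -0.42, 10], [0, -3.6, 2.6, -0.54, 10]])

```text
time_s: 7.27
tcp_pos: [0.4495, 0.2646, 0.2153]
ee_rot: [[0.828, -0.56, 0.001], [-0.56, -0.828, 0.001], [-0.0, -0.002, -1.0]]
wrist_force: [0.4, 0.2, -2.1]
gripper_width: 0.39
gripper_force: 29.8
```

Call:
servo_tool(targets=[[0, -1.1, 0, -0.12, 10], [0, -2.2, 0, -0.24, 10], [0, -3.3, 0, -0.36, 10], [0, -4.4, 0, -0.48, 10], [0, -5.5, 0, -0.6, 10]])

```text
time_s: 7.68
tcp_pos: [0.449, 0.0987, 0.2142]
ee_rot: [[0.367, -0.93, -0.001], [-0.93, -0.367, -0.0], [-0.0, 0.001, -1.0]]
wrist_force: [1.1, 0.6, 0.2]
gripper_width: 0.394
gripper_force: 29.9
```

Call:
servo_tool(targets=[[0, -1.0, 0, -0.12, 10], [0, -2.0, 0, -0.24, 10], [0, -2.5, 0, -0.36, 10], [0, -2.7, 0, -0.43, 10], [0, -2.7, 0, -0.43, 10]])

```text
time_s: 8.1
tcp_pos: [0.449, 0.0179, 0.2141]
ee_rot: [[-0.053, -0.999, -0.001], [-0.999, 0.053, -0.0], [0.0, 0.001, -1.0]]
wrist_force: [-0.2, 0.2, -0.9]
gripper_width: 0.39
gripper_force: 29.9
```

Call:
servo_tool(targets=[[0, 0.04, -1.0, 0, 10], [0, 0.04, -1.9, 0, 10], [0.8, 0.04, -1.97, 0, 10], [1.7, 0.04, -1.97, 0, 10], [2.43, 0.04, -1.97, 0, 10]])

```text
time_s: 8.52
tcp_pos: [0.5238, 0.0212, 0.1545]
ee_rot: [[-0.045, -0.999, -0.001], [-0.999, 0.045, -0.001], [0.001, 0.001, -1.0]]
wrist_force: [-0.4, 0.1, -0.2]
gripper_width: 0.393
gripper_force: 29.9
```

Call:
servo_tool(targets=[[0, 0, 0, 0, 10], [0, 0, -0.3, 0, 10], [0, 0, -0.6, 0, 10], [0, 0, -0.8, 0, 10], [0, 0, -0.9, 0, 10]])

```text
time_s: 8.93
tcp_pos: [0.521, 0.0204, 0.1271]
ee_rot: [[-0.048, -0.999, -0.004], [-0.999, 0.048, -0.002], [0.002, 0.004, -1.0]]
wrist_force: [-5.6, -0.1, 14.7]
gripper_width: 0.394
gripper_force: 30.0
```

```bash
python3 look.py o1 260 120 225 180
```

```text
[0.52103519 0.02035503 0.12712073] 0.39418643854038315 [-5.60048563 -0.05554552 14.6626942 ] 8.9333
```

View pics/o1.png

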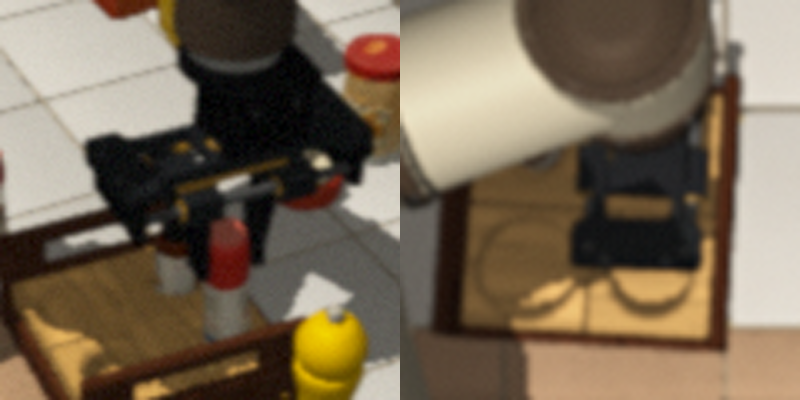

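The bottle is touching the bevel at 15 N, with a push towards -x. I'll measure how its base sits relative to the pocket.

Run:
```python
from station import r
from h import *
s=r.sense();print(s["wrist_force"],s["moment"],s["joints"].round(1))
S=r.capture("scene")
im=S["pixels"];T=S["world_from_camera"];Ti=np.linalg.inv(T)
def pr(p):
    q=Ti@np.r_[p,1];return q[:2]/q[2]*S["fx"]+[S["cx"],S["cy"]]
o=cv2.imread("pics/scene0.png")
c,sn=np.cos(np.radians(-2.8)),np.sin(np.radians(-2.8));R=np.array([[c,-sn],[sn,c]])
x0,y0,k=295,190,10
A=[cv2.resize(q[y0:y0+45,x0:x0+40],None,fx=k,fy=k,interpolation=2) for q in(o,np.ascontiguousarray(im[:,:,::-1]))]
for B in A:
  for hx,hy,z,col in((.022,.025,.036,(255,0,0)),(.026,.029,.04,(0,255,0)),(.041,.041,.04,(0,0,255))):
    P=[((pr(np.r_[np.array([.5214,.0191])+R@[a*hx,b*hy],z])+.5-[x0,y0])*k).astype(int) for a,b in((1,1),(1,-1),(-1,-1),(-1,1))]
    cv2.polylines(B,[np.array(P)],True,col,1)
cv2.imwrite("pics/o2.png",np.hstack(A))
```

```text
[-0.86016699  0.46024462 -0.04013127] [ 0.1138647   0.3102463  -0.01805034] [ 20.1  18.7 -22.7  -0.  -48.8 -22.8]
```

View pics/o2.png

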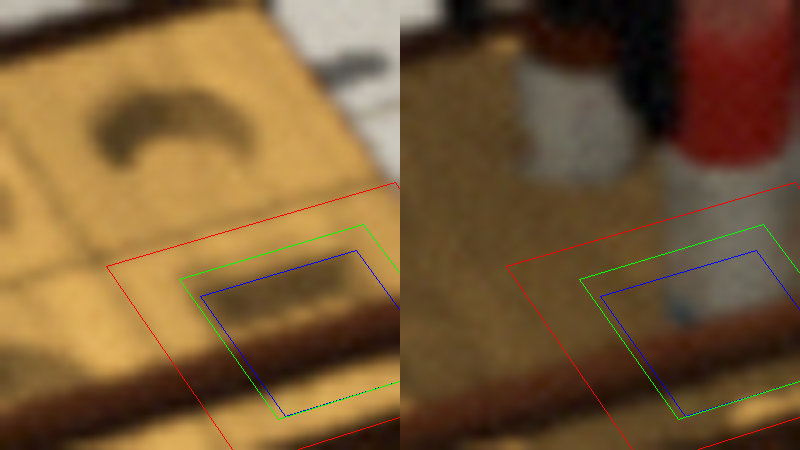

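The predicted pocket outline matches the image. The bottle axis sits about 2 mm towards +x of its centre, so I'll nudge it and continue down slowly.

Call:
servo_tool(targets=[[0, 0, 0.15, 0, 10], [-0.08, 0, 0.15, 0, 10], [-0.08, 0, 0.05, 0, 10], [-0.08, 0, -0.05, 0, 10], [-0.08, 0, -0.15, 0, 10]])

```text
time_s: 9.5
tcp_pos: [0.5209, 0.0202, 0.1265]
ee_rot: [[-0.047, -0.999, 0.001], [-0.999, 0.047, -0.002], [0.002, -0.001, -1.0]]
wrist_force: [-11.5, 0.3, 35.1]
gripper_width: 0.39
gripper_force: 30.2
```

Call:
servo_tool(targets=[[0, 0, -0.1, 0, 10], [0, 0, -0.2, 0, 10], [0, 0, -0.3, 0, 10], [0, 0, -0.3, 0, 10], [0, 0, -0.3, 0, 10]])

```text
time_s: 9.92
tcp_pos: [0.5241, 0.0204, 0.123]
ee_rot: [[-0.045, -0.999, 0.01], [-0.999, 0.045, -0.001], [0.001, -0.01, -1.0]]
wrist_force: [-11.6, -1.3, 42.3]
gripper_width: 0.387
gripper_force: 30.0
```

That is too much resistance. I'll lift off and look.

Call:
servo_tool(targets=[[0, 0, 0.4, 0, 10], [0, 0, 0.8, 0, 10], [0, 0, 1.2, 0, 10], [0, 0, 1.2, 0, 10], [0, 0, 1.2, 0, 10]])

```text
time_s: 10.33
tcp_pos: [0.5206, 0.0208, 0.1504]
ee_rot: [[-0.049, -0.999, 0.001], [-0.999, 0.049, 0.001], [-0.001, -0.001, -1.0]]
wrist_force: [-0.0, -1.2, -0.8]
gripper_width: 0.395
gripper_force: 30.0
```

Run:
```python
from station import r
from h import *
s=r.sense();print(s["tcp_pos"],s["wrist_force"],s["moment"],s["joints"].round(1))
S=r.capture("scene");im=S["pixels"]
A=cv2.resize(im[150:250,270:370],(600,600),interpolation=2)[:,:,::-1].copy()
Ti=np.linalg.inv(S["world_from_camera"])
def pr(p):
    q=Ti@np.r_[p,1];return tuple(((q[:2]/q[2]*S["fx"]+[S["cx"],S["cy"]]+.5-[270,150])*6).astype(int))
x,y,z=s["tcp_pos"]
cv2.line(A,pr([x,y,z]),pr([x,y,z-.088]),(255,0,0),1)
cv2.circle(A,pr([.5214,.0191,.04]),5,(0,255,0),1);cv2.imwrite("pics/o3.png",A)
```

```text
[0.52058558 0.02078297 0.15043216] [-0.03743185 -1.18028741 -0.84824408] [ 0.02426107 -0.01912003 -0.01690632] [ 20.1  16.9 -21.3  -0.  -51.7 -22.9]
```

View pics/o3.png

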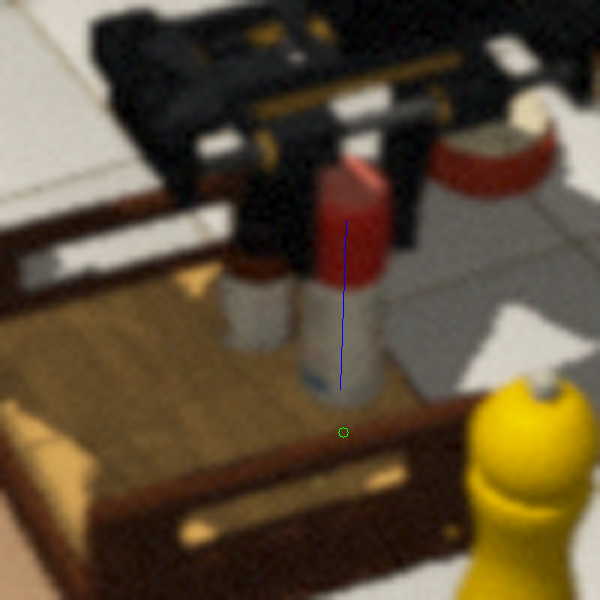

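In o3 the bottle base appears slightly too far from the camera, towards +x and +y. The contact moment agrees with that. I'll shift to -x/-y and probe lightly.

Call:
servo_tool(targets=[[-0.07, -0.17, 0, 0, 10], [-0.07, -0.17, -0.4, 0, 10], [-0.07, -0.17, -0.6, 0, 10], [-0.07, -0.17, -0.75, 0, 10], [-0.07, -0.17, -0.85, 0, 10]])

```text
time_s: 10.8
tcp_pos: [0.5178, 0.0152, 0.1237]
ee_rot: [[-0.049, -0.999, -0.002], [-0.999, 0.049, -0.001], [0.001, 0.002, -1.0]]
wrist_force: [-0.6, 0.3, -1.2]
gripper_width: 0.394
gripper_force: 30.0
```

```bash
python3 -c "
from station import r
s=r.sense();print(s['tcp_pos'],s['wrist_force'],s['moment'])"
```

```text
[0.51776769 0.01524559 0.12367944] [-0.55620762  0.29812289 -1.20805505] [ 0.10478004 -0.05388863 -0.02223176]
```

Call:
servo_tool(targets=[[0, 0, -0.05, 0, 10], [0, 0, -0.1, 0, 10], [0, 0, -0.15, 0, 10], [0, 0, -0.15, 0, 10], [0, 0, -0.15, 0, 10]])

```text
time_s: 11.22
tcp_pos: [0.5185, 0.0156, 0.1206]
ee_rot: [[-0.049, -0.999, 0.0], [-0.999, 0.049, 0.0], [-0.0, -0.0, -1.0]]
wrist_force: [0.6, -0.4, 0.5]
gripper_width: 0.393
gripper_force: 30.0
```

```bash
python3 -c "
from station import r
s=r.sense();print(s['tcp_pos'],s['wrist_force'],s['moment'])"
```

```text
[0.51850641 0.01563271 0.12062212] [ 0.62272343 -0.36341251  0.53938378] [ 0.06882351 -0.04941415  0.00284467]
```

No force now, so it's entering the pocket. Continuing down.

Call:
servo_tool(targets=[[0, 0, -0.1, 0, 10], [0, 0, -0.2, 0, 10], [0, 0, -0.3, 0, 10], [0, 0, -0.4, 0, 10], [0, 0, -0.44, 0, 10]])

```text
time_s: 11.63
tcp_pos: [0.5181, 0.0155, 0.1066]
ee_rot: [[-0.049, -0.999, -0.001], [-0.999, 0.049, -0.0], [0.0, 0.001, -1.0]]
wrist_force: [0.2, 0.3, -1.4]
gripper_width: 0.396
gripper_force: 30.0
```

Call:
servo_tool(targets=[[0, 0, 0, 0, 10], [0, 0, 0, 0, 10], [0, 0, 0, 0, 10], [0, 0, 0, 0, 10], [0, 0, 0, 0, 10]])

```text
time_s: 12.05
tcp_pos: [0.5185, 0.0156, 0.1074]
ee_rot: [[-0.049, -0.999, 0.0], [-0.999, 0.049, 0.0], [-0.0, -0.0, -1.0]]
wrist_force: [0.2, 0.4, -0.8]
gripper_width: 0.391
gripper_force: 30.0
```

Call:
servo_tool(targets=[[0, 0, -0.05, 0, 10], [0, 0, -0.1, 0, 10], [0, 0, -0.15, 0, 10], [0, 0, -0.18, 0, 10], [0, 0, -0.18, 0, 10]])

```text
time_s: 12.47
tcp_pos: [0.5186, 0.0157, 0.1029]
ee_rot: [[-0.048, -0.999, 0.0], [-0.999, 0.048, -0.0], [0.0, -0.0, -1.0]]
wrist_force: [-1.2, 1.5, 6.4]
gripper_width: 0.393
gripper_force: 30.0
```

Call:
servo_tool(targets=[[0, 0, 0, 0, 60], [0, 0, 0, 0, 60], [0, 0, 0, 0, 60], [0, 0, 0.6, 0, 60], [0, 0, 1.6, 0, 60]])

```text
time_s: 12.88
tcp_pos: [0.516, 0.0149, 0.1471]
ee_rot: [[-0.05, -0.999, -0.008], [-0.999, 0.05, -0.002], [0.002, 0.008, -1.0]]
wrist_force: [0.2, -0.2, 0.5]
gripper_width: 0.655
gripper_force: 0.0
```

Call:
servo_tool(targets=[[0, 0, 0.8, 0, 60], [-0.8, 0, 1.8, 0.1, 60], [-1.5, -0.5, 2.6, 0.2, 60], [-1.5, -1.6, 2.6, 0.32, 60], [-1.3, -2.8, 2.6, 0.44, 60]])

```text
time_s: 13.3
tcp_pos: [0.4783, -0.0639, 0.2302]
ee_rot: [[0.376, -0.927, 0.005], [-0.927, -0.376, 0.001], [0.001, -0.005, -1.0]]
wrist_force: [0.1, 0.6, -1.4]
gripper_width: 0.693
gripper_force: 0.0
```

```bash
python3 look.py o4 255 120 225 180
```

```text
[ 0.47828408 -0.06390729  0.23017046] 0.6929284469913796 [ 0.08446066  0.64121241 -1.44677404] 13.3
```

View pics/o4.png

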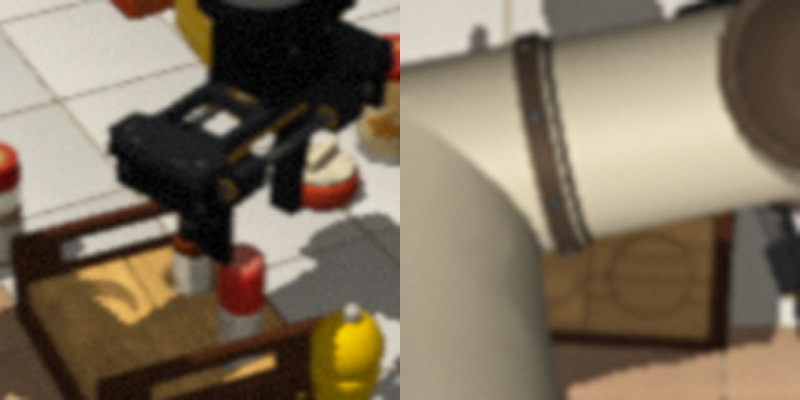

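The oval bottle stands low in its pocket at (240,300) in the left crop. Next is the shaker.

Call:
servo_tool(targets=[[0.1, -1.2, 0, 0.12, 60], [0.2, -2.4, 0, 0.24, 60], [0.3, -3.6, 0, 0.36, 60], [0.5, -4.9, 0, 0.48, 60], [0.6, -6.2, 0, 0.6, 60]])

```text
time_s: 13.82
tcp_pos: [0.4965, -0.2418, 0.2275]
ee_rot: [[0.805, -0.593, -0.0], [-0.593, -0.805, 0.0], [-0.0, 0.0, -1.0]]
wrist_force: [0.3, -0.3, 0.9]
gripper_width: 0.692
gripper_force: 0.0
```

Call:
servo_tool(targets=[[0.16, -0.8, 0, 0.06, 60], [0.16, -1.2, 0, 0.06, 60], [0.16, -1.2, 0, 0.06, 60], [0.16, -1.2, -0.3, 0.06, 60], [0.16, -1.2, -0.3, 0.06, 60]])

```text
time_s: 14.23
tcp_pos: [0.5, -0.2751, 0.2168]
ee_rot: [[0.836, -0.549, -0.003], [-0.549, -0.836, 0.002], [-0.004, 0.0, -1.0]]
wrist_force: [-0.3, 1.0, -1.5]
gripper_width: 0.69
gripper_force: 0.0
```

Call:
servo_tool(targets=[[0.03, -0.34, -0.3, 0, 60], [0.03, -0.34, -1.5, 0, 60], [0.03, -0.34, -2.7, 0, 60], [0.03, -0.34, -3.8, 0, 60], [0.03, -0.34, -4.5, 0, 60]])

```text
time_s: 14.65
tcp_pos: [0.5, -0.2854, 0.0802]
ee_rot: [[0.837, -0.548, -0.005], [-0.548, -0.837, 0.002], [-0.005, 0.001, -1.0]]
wrist_force: [0.2, -0.3, -1.3]
gripper_width: 0.689
gripper_force: 0.0
```

Call:
servo_tool(targets=[[0, 0, 0, 0, 10], [0, 0, 0, 0, 10], [0, 0, 0, 0, 10], [0, 0, 0, 0, 10], [0, 0, 0, 0, 10]])

```text
time_s: 15.07
tcp_pos: [0.5032, -0.2871, 0.0859]
ee_rot: [[0.837, -0.548, 0.004], [-0.548, -0.837, -0.001], [0.004, -0.001, -1.0]]
wrist_force: [-0.5, -1.1, 0.4]
gripper_width: 0.395
gripper_force: 0.1
```

Call:
servo_tool(targets=[[0, 0, 0, 0, 10], [0, 0, 0, 0, 10], [0, 0, 0, 0, 10], [0, 0, 0.4, 0, 10], [0, 0, 1.2, 0, 10]])

```text
time_s: 15.48
tcp_pos: [0.4993, -0.2859, 0.1172]
ee_rot: [[0.836, -0.549, -0.008], [-0.549, -0.836, 0.003], [-0.008, 0.002, -1.0]]
wrist_force: [-0.5, -0.2, -1.3]
gripper_width: 0.375
gripper_force: 30.0
```

Call:
servo_tool(targets=[[0, 0, 1.2, 0, 10], [-0.3, 0, 2.4, -0.05, 10], [-0.7, 0, 3.5, -0.1, 10], [-1.0, 0, 4.6, -0.2, 10], [-1.2, 0, 5.4, -0.3, 10]])

```text
time_s: 15.9
tcp_pos: [0.4651, -0.2871, 0.285]
ee_rot: [[0.633, -0.774, 0.002], [-0.774, -0.633, -0.001], [0.002, -0.001, -1.0]]
wrist_force: [-0.6, -0.4, -1.0]
gripper_width: 0.38
gripper_force: 30.0
```

Call:
servo_tool(targets=[[-0.1, 1.2, 0, -0.12, 10], [-0.2, 2.5, 0, -0.24, 10], [-0.3, 3.8, 0, -0.36, 10], [-0.4, 5.1, 0, -0.48, 10], [-0.6, 6.4, 0, -0.6, 10]])

```text
time_s: 16.32
tcp_pos: [0.4494, -0.1081, 0.2816]
ee_rot: [[0.137, -0.991, -0.001], [-0.991, -0.137, 0.0], [-0.0, 0.001, -1.0]]
wrist_force: [0.5, 0.2, -0.6]
gripper_width: 0.373
gripper_force: 29.9
```

Call:
servo_tool(targets=[[-0.1, 1.2, 0, -0.1, 10], [-0.15, 2.4, 0, -0.14, 10], [-0.15, 3.3, -0.3, -0.14, 10], [-0.15, 3.7, -0.8, -0.14, 10], [-0.15, 3.85, -1.6, -0.14, 10]])

```text
time_s: 16.73
tcp_pos: [0.4467, 0.0082, 0.2352]
ee_rot: [[0.007, -1.0, 0.005], [-1.0, -0.007, 0.002], [-0.002, -0.005, -1.0]]
wrist_force: [0.5, -0.0, -1.8]
gripper_width: 0.372
gripper_force: 30.0
```

Call:
servo_tool(targets=[[-0.15, 0.3, -0.4, -0.05, 10], [-0.2, 0.42, -1.0, -0.05, 10], [-0.2, 0.42, -1.6, -0.05, 10], [-0.2, 0.42, -1.8, -0.05, 10], [-0.2, 0.42, -1.8, -0.05, 10]])

```text
time_s: 17.15
tcp_pos: [0.4384, 0.0181, 0.1784]
ee_rot: [[-0.047, -0.999, -0.004], [-0.999, 0.047, -0.002], [0.002, 0.004, -1.0]]
wrist_force: [-0.4, -0.4, -1.2]
gripper_width: 0.374
gripper_force: 30.0
```

Run:
```python
from station import r
from h import *
s=r.sense();x=s["tcp_pos"];print(x)
S=r.capture("scene");Ti=np.linalg.inv(S["world_from_camera"]);q=Ti@np.r_[x-[0,0,.04],1];u,v=q[:2]/q[2]*S["fx"]+[S["cx"],S["cy"]];print(u,v)
h=cv2.cvtColor(S["pixels"],cv2.COLOR_RGB2HSV)
for d in range(-2,40,4):
    y=int(v)+d;print(y,[f"{a[1]}/{a[2]}" for a in h[y,int(u)-16:int(u)+17:2]])
```

```text
[0.4383937  0.01808852 0.17839865]
296.71503271996147 200.6338200079378
198 ['163/39', '166/43', '184/54', '160/86', '137/130', '86/142', '48/133', '47/136', '43/132', '43/129', '44/121', '45/114', '77/106', '98/94', '43/102', '49/110', '59/108']
202 ['151/205', '151/220', '151/220', '148/217', '130/208', '53/155', '40/146', '42/144', '44/139', '41/132', '46/122', '42/115', '42/104', '83/89', '59/103', '48/111', '41/107']
206 ['148/110', '153/110', '158/131', '158/144', '125/149', '53/140', '38/141', '42/144', '43/142', '44/134', '47/130', '44/115', '47/103', '66/89', '60/89', '49/109', '45/101']
210 ['150/208', '149/216', '148/216', '155/209', '151/202', '94/138', '45/129', '44/132', '42/129', '44/128', '45/118', '42/110', '45/103', '97/95', '147/90', '148/95', '150/95']
214 ['147/225', '147/222', '154/204', '151/140', '165/96', '127/108', '69/115', '45/124', '44/117', '46/116', '44/110', '46/106', '82/96', '129/97', '155/94', '156/93', '148/95']
218 ['157/164', '155/178', '154/101', '152/99', '166/95', '148/98', '146/103', '129/105', '126/97', '121/103', '132/106', '144/110', '146/
[... 239 characters left out ...]
153/95', '153/95', '154/93', '170/87', '146/94', '155/92', '165/85', '157/91', '150/100', '165/99', '159/101', '156/93', '155/102', '154/104', '161/98', '175/83', '180/82']
230 ['156/90', '146/96', '151/88', '151/88', '150/92', '149/87', '151/88', '146/82', '155/61', '194/50', '195/34', '177/36', '191/32', '191/48', '197/53', '191/44', '191/40']
234 ['153/85', '152/87', '176/58', '188/38', '173/34', '149/36', '173/31', '167/32', '248/34', '146/35', '165/37', '159/45', '166/57', '166/72', '154/88', '152/104', '167/101']
238 ['155/64', '157/78', '178/43', '209/33', '255/28', '193/33', '158/34', '179/30', '162/33', '147/33', '163/64', '149/101', '153/95', '160/83', '163/64', '157/52', '161/46']
```

Call:
servo_tool(targets=[[0, 0.08, -0.6, 0, 10], [0, 0.08, -1.1, 0, 10], [0, 0.08, -1.5, 0, 10], [0, 0.08, -1.7, 0, 10], [0, 0.08, -1.8, 0, 10]])

```text
time_s: 17.62
tcp_pos: [0.4402, 0.0209, 0.1261]
ee_rot: [[-0.047, -0.999, 0.0], [-0.999, 0.047, -0.0], [0.0, -0.0, -1.0]]
wrist_force: [-0.4, 0.1, -0.6]
gripper_width: 0.376
gripper_force: 30.0
```

Call:
servo_tool(targets=[[0, 0, -0.1, 0, 10], [0, 0, -0.2, 0, 10], [0, 0, -0.3, 0, 10], [0, 0, -0.35, 0, 10], [0, 0, -0.4, 0, 10]])

```text
time_s: 18.03
tcp_pos: [0.4404, 0.0202, 0.1205]
ee_rot: [[-0.043, -0.999, 0.001], [-0.999, 0.043, -0.003], [0.003, -0.001, -1.0]]
wrist_force: [-20.2, -1.2, 50.8]
gripper_width: 0.371
gripper_force: 30.4
```

```bash
python3 -c "
from station import r
s=r.sense();print(s['tcp_pos'],s['wrist_force'],s['moment'],s['effort'])"
```

```text
[0.44042917 0.02016967 0.12049951] [-20.23914142  -1.17527867  50.83237368] [-0.21300487  5.88542021  0.03292048] [ 0.05275863 -5.05325586  9.88402873  1.03423253  5.49421728 -0.1242126 ]
```

Call:
servo_tool(targets=[[0, 0, 0.4, 0, 10], [0, 0, 0.8, 0, 10], [0, 0, 1.2, 0, 10], [0, 0, 1.2, 0, 10], [0, 0, 1.2, 0, 10]])

```text
time_s: 18.45
tcp_pos: [0.4405, 0.0213, 0.1508]
ee_rot: [[-0.047, -0.999, 0.003], [-0.999, 0.047, 0.001], [-0.001, -0.003, -1.0]]
wrist_force: [-0.7, 0.2, -2.1]
gripper_width: 0.375
gripper_force: 29.9
```

```bash
cat > sil.py <<'E'
from station import r
from h import *
import sys
def run(smax,down=.04,half=.03):
    s=r.sense();x=s["tcp_pos"];print(x,s["moment"].round(3))
    S=r.capture("scene");Ti=np.linalg.inv(S["world_from_camera"])
    pr=lambda p:(lambda q:q[:2]/q[2]*S["fx"]+[S["cx"],S["cy"]])(Ti@np.r_[p,1])
    h=cv2.cvtColor(S["pixels"],cv2.COLOR_RGB2HSV)
    for dz in np.arange(down,.095,.006):
        u,v=pr(x-[0,0,dz]);row=cv2.GaussianBlur(h[:,:,1],(3,3),0)[int(round(v))].astype(int);c=int(round(u))
        a=c
        while row[a]<smax and a>c-30:a-=1
        b=c
        while row[b]<smax and b<c+30:b+=1
        print(f"dz {dz:.3f} pred {u:.1f},{v:.1f} mid {(a+b)/2:.1f} w {b-a}")
if __name__=="__main__": run(95)
E
python3 sil.py
```

```text
[0.44045344 0.02129659 0.15078772] [ 0.014 -0.009  0.01 ]
dz 0.040 pred 297.1,208.7 mid 298.0 w 18
dz 0.046 pred 297.1,210.7 mid 298.0 w 18
dz 0.052 pred 297.1,212.6 mid 298.0 w 18
dz 0.058 pred 297.2,214.5 mid 298.0 w 18
dz 0.064 pred 297.2,216.4 mid 298.5 w 17
dz 0.070 pred 297.2,218.3 mid 298.5 w 17
dz 0.076 pred 297.2,220.2 mid 298.5 w 15
dz 0.082 pred 297.3,222.0 mid 298.0 w 12
dz 0.088 pred 297.3,223.9 mid 297.0 w 0
dz 0.094 pred 297.3,225.7 mid 297.0 w 0
```

Run:
```python
from station import r
from h import *
S=r.capture("scene");Ti=np.linalg.inv(S["world_from_camera"])
pr=lambda p:(lambda q:q[:2]/q[2]*S["fx"]+[S["cx"],S["cy"]])(Ti@np.r_[p,1])
print("pred oval cap",pr([.5186,.0157,.103]))
a,s,m=blob(S,(305,170,350,225),(0,120,30),(8,255,255));print(a,s,plane(S,*a,.103))
o=dict(S);o["pixels"]=cv2.imread("pics/scene0.png")[:,:,::-1]
b,_,_=blob(o,(235,125,258,160),(0,120,60),(8,255,255));print("initial scene-only",plane(o,*b,.0848))
# shaker initial: sat silhouette
h=cv2.cvtColor(np.ascontiguousarray(o["pixels"]),cv2.COLOR_RGB2HSV)
for z in(0,.03,.073,.09): print(z,pr([.5012,-.2858,z]))
```

```text
pred oval cap [327.01741193 203.16256883]
[327.1119403 203.9141791] [320 193  15  22 268] [0.51742325 0.01306998 0.103     ]
initial scene-only [0.44900513 0.37701361 0.0848    ]
0 [385.19353206 320.43517216]
0.03 [386.63776371 311.69899171]
0.073 [388.80331371 298.59954495]
0.09 [389.69227219 293.22222083]
```

The forces in both cases fit contact on the +x bevel. I'll shift 5 mm towards -x and probe lightly.

Call:
servo_tool(targets=[[-0.17, 0, -0.3, 0, 10], [-0.17, 0, -0.6, 0, 10], [-0.17, 0, -0.8, 0, 10], [-0.17, 0, -0.95, 0, 10], [-0.17, 0, -1.0, 0, 10]])

```text
time_s: 18.97
tcp_pos: [0.4343, 0.0208, 0.1188]
ee_rot: [[-0.047, -0.999, -0.002], [-0.999, 0.047, -0.001], [0.001, 0.002, -1.0]]
wrist_force: [-0.5, 0.3, -1.5]
gripper_width: 0.372
gripper_force: 29.9
```

```bash
python3 -c "
from station import r
s=r.sense();print(s['tcp_pos'],s['wrist_force'],s['moment'])"
```

```text
[0.43427202 0.02083278 0.11882633] [-0.53169343  0.31527818 -1.52260744] [ 0.07084477 -0.03050261 -0.01033932]
```

Call:
servo_tool(targets=[[0, 0, -0.1, 0, 10], [0, 0, -0.2, 0, 10], [0, 0, -0.3, 0, 10], [0, 0, -0.4, 0, 10], [0, 0, -0.4, 0, 10]])

```text
time_s: 19.38
tcp_pos: [0.4344, 0.0209, 0.1074]
ee_rot: [[-0.047, -0.999, -0.001], [-0.999, 0.047, -0.0], [0.0, 0.001, -1.0]]
wrist_force: [-0.8, -0.6, -0.8]
gripper_width: 0.372
gripper_force: 29.9
```

Call:
servo_tool(targets=[[0, 0, -0.05, 0, 10], [0, 0, -0.1, 0, 10], [0, 0, -0.15, 0, 10], [0, 0, -0.15, 0, 10], [0, 0, -0.15, 0, 10]])

```text
time_s: 19.8
tcp_pos: [0.4347, 0.021, 0.1034]
ee_rot: [[-0.047, -0.999, -0.0], [-0.999, 0.047, -0.0], [0.0, 0.0, -1.0]]
wrist_force: [-1.0, -0.1, -1.2]
gripper_width: 0.378
gripper_force: 29.9
```

Call:
servo_tool(targets=[[0, 0, -0.05, 0, 10], [0, 0, -0.1, 0, 10], [0, 0, -0.15, 0, 10], [0, 0, -0.15, 0, 10], [0, 0, -0.15, 0, 10]])

```text
time_s: 20.22
tcp_pos: [0.4374, 0.0217, 0.1021]
ee_rot: [[-0.044, -0.999, 0.006], [-0.999, 0.044, 0.001], [-0.001, -0.006, -1.0]]
wrist_force: [-3.3, 0.1, 18.0]
gripper_width: 0.378
gripper_force: 30.0
```

The shaker is on the pocket floor. I'll release it and go towards the mill.

Call:
servo_tool(targets=[[0, 0, 0.05, 0, 60], [0, 0, 0.05, 0, 60], [0, 0, 0.05, 0, 60], [0, 0, 0.5, 0, 60], [0, 0, 1.6, 0, 60]])

```text
time_s: 20.63
tcp_pos: [0.4314, 0.0199, 0.1436]
ee_rot: [[-0.048, -0.999, -0.011], [-0.999, 0.048, -0.004], [0.004, 0.011, -1.0]]
wrist_force: [2.1, 0.8, -0.1]
gripper_width: 0.646
gripper_force: 0.0
```

Call:
servo_tool(targets=[[0, 0, 1.2, 0, 70], [0, -0.4, 2.4, 0, 70], [0, -1.6, 2.8, 0, 70], [0, -2.8, 2.8, 0, 70], [0, -4.0, 2.8, 0, 70]])

```text
time_s: 21.05
tcp_pos: [0.4349, -0.0999, 0.2319]
ee_rot: [[-0.045, -0.999, 0.003], [-0.999, 0.045, 0.001], [-0.001, -0.003, -1.0]]
wrist_force: [0.2, 0.7, 0.1]
gripper_width: 0.802
gripper_force: 0.0
```

Call:
servo_tool(targets=[[-0.1, -1.2, 0, 0, 70], [-0.2, -2.4, 0, 0, 70], [-0.4, -3.6, 0, 0, 70], [-0.5, -4.1, 0, 0, 70], [-0.5, -4.15, 0, 0, 70]])

```text
time_s: 21.47
tcp_pos: [0.4186, -0.2258, 0.23]
ee_rot: [[-0.051, -0.999, -0.002], [-0.999, 0.051, 0.0], [-0.0, 0.002, -1.0]]
wrist_force: [0.4, -0.1, 0.2]
gripper_width: 0.801
gripper_force: 0.0
```

Run:
```python
from station import r
from h import *
s=r.sense();print(s["tcp_pos"],s["time_s"])
S=r.capture("scene");T=r.capture("top")
for im,rs,rt in((S,(305,170,350,225),0),(T,(270,195,315,235),0)):
    a,st,_=blob(im,rs,(0,120,30),(8,255,255));print(a.round(1),st,plane(im,*a,.103).round(4))
A=cv2.resize(S["pixels"][165:255,255:355],(440,396),interpolation=2);B=cv2.resize(T["pixels"][190:270,230:320],(360,320),interpolation=2)
B=np.vstack([B,np.zeros((76,360,3),np.uint8)])
cv2.imwrite("pics/f.png",np.hstack([A,B])[:,:,::-1])
```

```text
[ 0.41860049 -0.22579885  0.22995289] 21.4667
[328.9 208.4] [324 205  11   7  49] [ 0.5131 -0.0037  0.103 ]
[286.4 212.9] [283 207   8  14  85] [0.524 0.023 0.103]
```

View pics/f.png

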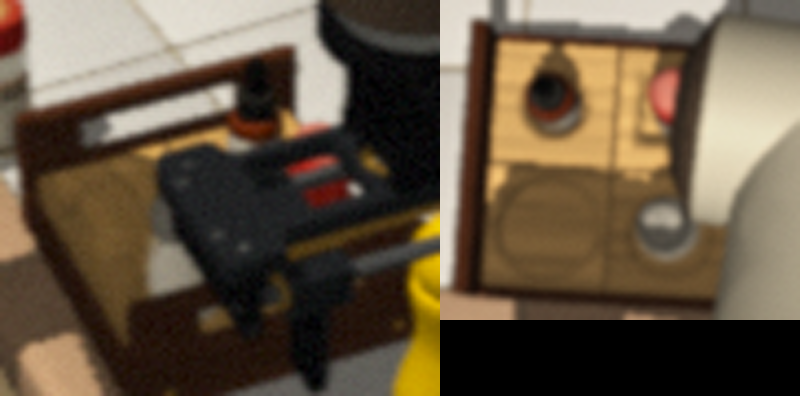

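This is the last picture I can view. It shows the oval cap at (664,97), the dropper bottle at (555,100) and the shaker at (667,225), all standing in their pockets in the right crop, with the mill pocket empty near (550,235). From here I check by numbers.

Run:
```python
from station import r
from h import *
T=r.capture("top")
print("shaker cap",plane(T,286.3,246,.1)[:2], "dropper collar",plane(T,258.0,214.9,.1)[:2])
g=cv2.cvtColor(cv2.imread("pics/top0.png"),cv2.COLOR_BGR2GRAY)
print("col 257 rows 222..268",list(g[222:269,256:259].mean(1).astype(int)))
print("row 247 cols 236..275",list(g[246:249,236:276].mean(0).astype(int)))
print("col 288 rows 222..268",list(g[222:269,287:290].mean(1).astype(int)))
for v in(198,231.5,262.5):print(v,plane(T,257,v,.04)[:2])
# mill edges in first pictures: top-view row extent of the knob (metal) 
t=cv2.imread("pics/top0.png");k=cv2.cvtColor(t[240:262,372:400],cv2.COLOR_BGR2HSV)
m=(k[:,:,1]<60)&(k[:,:,2]>110);p=np.argwhere(m);print(len(p));
n,l,s,c=cv2.connectedComponentsWithStats(m.astype(np.uint8));
for i in range(1,n):print(s[i],c[i]+[372,240],plane(T,*(c[i]+[372,240]),.168)[:2])
```

```text
shaker cap [0.44019735 0.02307829] dropper collar [0.51934321 0.09512779]
col 257 rows 222..268 [np.int64(86), np.int64(87), np.int64(116), np.int64(151), np.int64(168), np.int64(173), np.int64(177), np.int64(176), np.int64(158), np.int64(139), np.int64(155), np.int64(170), np.int64(166), np.int64(169), np.int64(184), np.int64(191), np.int64(193), np.int64(191), np.int64(187), np.int64(181), np.int64(180), np.int64(182), np.int64(182), np.int64(180), np.int64(182), np.int64(186), np.int64(188), np.int64(192), np.int64(197), np.int64(197), np.int64(196), np.int64(189), np.int64(178), np.int64(158), np.int64(121), np.int64(89), np.int64(85), np.int64(105), np.int64(133), np.int64(136), np.int64(96), np.int64(58), np.int64(67), np.int64(106), np.int64(140), np.int64(154), np.int64(155)]
row 247 cols 236..275 [np.int64(46), np.int64(38), np.int64(25), np.int64(23), np.int64(66), np.int64(124), np.int64(152), np.int64(142), np.int64(115), np.int64(120), np.int64(157), np.int64(181), np.int64(189), np.int64(188), np.int64(187), np.int64(188), np.int64(187), np.int64(187), np.int64(186), np
[... 637 characters left out ...]
int64(185), np.int64(175), np.int64(169), np.int64(173), np.int64(179), np.int64(182), np.int64(179), np.int64(169), np.int64(169), np.int64(176), np.int64(179), np.int64(179), np.int64(167), np.int64(128), np.int64(87), np.int64(80), np.int64(98), np.int64(133), np.int64(165), np.int64(177), np.int64(167), np.int64(135), np.int64(83), np.int64(55), np.int64(76), np.int64(117), np.int64(144)]
198 [0.57363128 0.10523985]
231.5 [0.48329724 0.10437044]
262.5 [0.40072126 0.1035757 ]
122
[0 0 2 4 6] [372.33333333 241.16666667] [ 0.44675023 -0.1851565 ]
[ 13   0  15  22 102] [395.76470588 248.47058824] [ 0.42928061 -0.24088788]
[17  8  4  4 14] [390.28571429 249.5       ] [ 0.4268327  -0.22775804]
```

Call:
servo_tool(targets=[[0.06, -0.04, -0.2, 0, 82], [0.06, -0.04, -1.0, 0, 82], [0.06, -0.04, -2.0, 0, 82], [0.06, -0.04, -3.0, 0, 82], [0.06, -0.04, -3.6, 0, 82]])

```text
time_s: 22.03
tcp_pos: [0.4202, -0.223, 0.12]
ee_rot: [[-0.045, -0.999, -0.004], [-0.999, 0.045, 0.001], [-0.001, 0.004, -1.0]]
wrist_force: [-1.0, 1.4, -0.7]
gripper_width: 0.934
gripper_force: 0.0
```

Call:
servo_tool(targets=[[0, 0, 0, 0, 20], [0, 0, 0, 0, 20], [0, 0, 0, 0, 20], [0, 0, 0, 0, 20], [0, 0, 0, 0, 20]])

```text
time_s: 22.45
tcp_pos: [0.4226, -0.2247, 0.1244]
ee_rot: [[-0.046, -0.999, 0.003], [-0.999, 0.046, -0.001], [0.0, -0.003, -1.0]]
wrist_force: [-0.2, 0.5, 0.1]
gripper_width: 0.647
gripper_force: 0.0
```

Call:
servo_tool(targets=[[0, 0, 0, 0, 20], [0, 0, 0, 0, 20], [0, 0, 0, 0, 20], [0, 0, 0.3, 0, 20], [0, 0, 0.9, 0, 20]])

```text
time_s: 22.87
tcp_pos: [0.4193, -0.2241, 0.1483]
ee_rot: [[-0.048, -0.999, -0.006], [-0.999, 0.048, 0.002], [-0.002, 0.006, -1.0]]
wrist_force: [-0.1, 0.8, -2.0]
gripper_width: 0.539
gripper_force: 29.8
```

Call:
servo_tool(targets=[[0, 0, 1.0, 0, 20], [0, 0, 2.1, 0, 20], [0, 0.3, 3.2, 0, 20], [0, 1.2, 3.8, 0, 20], [0, 2.3, 3.8, 0, 20]])

```text
time_s: 23.28
tcp_pos: [0.4235, -0.1563, 0.2686]
ee_rot: [[-0.049, -0.999, 0.009], [-0.999, 0.049, -0.002], [0.001, -0.009, -1.0]]
wrist_force: [1.0, -0.1, -3.7]
gripper_width: 0.54
gripper_force: 29.8
```

Call:
servo_tool(targets=[[0.1, 1.2, 0, 0, 20], [0.2, 2.4, 0, 0, 20], [0.3, 3.6, 0, 0, 20], [0.4, 4.8, 0, 0, 20], [0.5, 6.0, 0, 0, 20]])

```text
time_s: 23.7
tcp_pos: [0.4356, 0.0259, 0.264]
ee_rot: [[-0.047, -0.999, -0.001], [-0.999, 0.047, 0.0], [-0.0, 0.001, -1.0]]
wrist_force: [1.3, -0.4, -2.1]
gripper_width: 0.539
gripper_force: 29.8
```

Call:
servo_tool(targets=[[0.08, 1.2, 0, 0, 20], [0.08, 2.2, 0, 0, 20], [0.08, 2.6, 0, 0, 20], [0.08, 2.65, 0, 0, 20], [0.08, 2.65, 0, 0, 20]])

```text
time_s: 24.12
tcp_pos: [0.4384, 0.1039, 0.2636]
ee_rot: [[-0.045, -0.999, -0.001], [-0.999, 0.045, -0.001], [0.001, 0.001, -1.0]]
wrist_force: [-0.2, -0.2, -2.2]
gripper_width: 0.546
gripper_force: 29.8
```

Call:
servo_tool(targets=[[0, 0, -1.0, 0, 20], [0, 0, -2.0, 0, 20], [0, 0, -2.8, 0, 20], [0, 0, -3.1, 0, 20], [0, 0, -3.2, 0, 20]])

```text
time_s: 24.53
tcp_pos: [0.4379, 0.102, 0.1664]
ee_rot: [[-0.048, -0.999, -0.004], [-0.999, 0.048, -0.003], [0.003, 0.004, -1.0]]
wrist_force: [0.2, -0.4, -0.7]
gripper_width: 0.541
gripper_force: 29.8
```

Call:
servo_tool(targets=[[0, 0, -0.08, 0, 20], [0, 0, -0.16, 0, 20], [0, 0, -0.24, 0, 20], [0, 0, -0.3, 0, 20], [0, 0, -0.3, 0, 20]])

```text
time_s: 24.95
tcp_pos: [0.4399, 0.1044, 0.1597]
ee_rot: [[-0.046, -0.999, 0.003], [-0.999, 0.046, 0.002], [-0.002, -0.003, -1.0]]
wrist_force: [0.6, -0.1, -1.5]
gripper_width: 0.54
gripper_force: 29.9
```

```bash
python3 -c "
from station import r
s=r.sense();print(s['tcp_pos'],s['wrist_force'],s['moment'])"
```

```text
[0.43989954 0.10443297 0.15971465] [ 0.5801344  -0.10444441 -1.51015084] [ 0.35194051 -0.53025308  0.00889222]
```

Call:
servo_tool(targets=[[0, 0, -0.05, 0, 20], [0, 0, -0.1, 0, 20], [0, 0, -0.15, 0, 20], [0, 0, -0.2, 0, 20], [0, 0, -0.2, 0, 20]])

```text
time_s: 25.37
tcp_pos: [0.4396, 0.1043, 0.153]
ee_rot: [[-0.046, -0.999, 0.002], [-0.999, 0.046, 0.001], [-0.001, -0.002, -1.0]]
wrist_force: [3.4, 1.7, -1.3]
gripper_width: 0.539
gripper_force: 29.8
```

```bash
python3 -c "
from station import r
s=r.sense();print(s['tcp_pos'],s['wrist_force'],s['moment'])"
```

```text
[0.43963388 0.10429516 0.15301868] [ 3.43263512  1.68741415 -1.25588926] [ 0.62151039 -1.01331573  0.04408207]
```

It's in the mouth and touching the -x/-y side lightly. I'll nudge it by 1 mm and continue.

Call:
servo_tool(targets=[[0.05, 0.03, -0.05, 0, 20], [0.05, 0.03, -0.13, 0, 20], [0.05, 0.03, -0.21, 0, 20], [0.05, 0.03, -0.29, 0, 20], [0.05, 0.03, -0.35, 0, 20]])

```text
time_s: 25.78
tcp_pos: [0.4402, 0.1046, 0.142]
ee_rot: [[-0.047, -0.999, -0.001], [-0.999, 0.047, -0.0], [0.0, 0.001, -1.0]]
wrist_force: [0.5, 1.9, 3.2]
gripper_width: 0.543
gripper_force: 30.0
```

Call:
servo_tool(targets=[[0, 0, -0.04, 0, 20], [0, 0, -0.08, 0, 20], [0, 0, -0.12, 0, 20], [0, 0, -0.14, 0, 20], [0, 0, -0.14, 0, 20]])

```text
time_s: 26.2
tcp_pos: [0.441, 0.1052, 0.1417]
ee_rot: [[-0.045, -0.999, 0.002], [-0.999, 0.045, -0.0], [0.0, -0.002, -1.0]]
wrist_force: [-5.8, 3.6, 22.1]
gripper_width: 0.541
gripper_force: 30.7
```

It's on the floor. Releasing, rising and retreating.

Call:
servo_tool(targets=[[0, 0, 0.12, 0, 20], [0, 0, 0.12, 0, 80], [0, 0, 0.12, 0, 80], [0, 0, 0.12, 0, 80], [0, 0, 0.12, 0, 80]])

```text
time_s: 26.62
tcp_pos: [0.44, 0.1043, 0.1413]
ee_rot: [[-0.047, -0.999, -0.001], [-0.999, 0.047, -0.001], [0.001, 0.001, -1.0]]
wrist_force: [0.0, -0.1, 0.4]
gripper_width: 0.754
gripper_force: 0.0
```

Call:
servo_tool(targets=[[0, 0, 0.4, 0, 80], [0, 0, 1.2, 0, 80], [0, 0, 2.2, 0, 80], [0, 0, 3.2, 0, 80], [0, 0, 4.0, 0, 80]])

```text
time_s: 27.03
tcp_pos: [0.4406, 0.1046, 0.2636]
ee_rot: [[-0.046, -0.999, 0.001], [-0.999, 0.046, -0.0], [0.0, -0.001, -1.0]]
wrist_force: [0.2, 0.7, 1.2]
gripper_width: 0.917
gripper_force: 0.0
```

Call:
servo_tool(targets=[[-0.3, 1.1, 0, 0, 80], [-0.6, 2.3, 0, 0, 80], [-0.9, 3.5, 0, 0, 80], [-1.2, 4.7, 0, 0, 80], [-1.5, 5.9, 0, 0, 80]])

```text
time_s: 27.45
tcp_pos: [0.3946, 0.2829, 0.2616]
ee_rot: [[-0.047, -0.999, -0.0], [-0.999, 0.047, -0.001], [0.001, 0.0, -1.0]]
wrist_force: [1.2, 1.2, 0.5]
gripper_width: 0.916
gripper_force: 0.0
```

Call:
servo_tool(targets=[[-0.3, 1.1, 0, 0, 80], [-0.6, 2.3, 0, 0, 80], [-0.9, 3.5, 0, 0, 80], [-0.9, 4.0, 0, 0, 80], [-0.9, 4.0, 0, 0, 80]])

```text
time_s: 27.87
tcp_pos: [0.3678, 0.4046, 0.2604]
ee_rot: [[-0.043, -0.999, -0.001], [-0.999, 0.043, -0.001], [0.001, 0.001, -1.0]]
wrist_force: [0.4, -0.2, -0.3]
gripper_width: 0.919
gripper_force: 0.0
```

Run:
```python
from station import r
from h import *
s=r.sense();print(s["tcp_pos"],s["wrist_force"],s["time_s"])
S=r.capture("scene");T=r.capture("top")
def go(n,rs,rt,lo,hi):
    a,sa,_=blob(S,rs,lo,hi);b,sb,_=blob(T,rt,lo,hi);x,e=tri(S,a,T,b)
    print(n,a.round(1),sa,b.round(1),sb,(x*1000).round(1),round(e*1000,1))
red=((0,120,60),(8,255,255))
go("ovalcap",(308,170,350,225),(272,195,312,235),*red)
go("jarlid",(240,160,268,190),(190,245,225,270),*red)
go("dropblack",(290,150,325,195),(245,198,270,228),(0,0,0),(179,255,50))
go("amber",(388,330,412,378),(433,230,460,250),(0,110,30),(18,255,255))
# knobs/caps: bright grey spots
for n,roi,z in(("millknob",(246,232,272,262),.186),("shk",(274,236,300,262),.1)):
    x0,y0,x1,y1=roi;h=cv2.cvtColor(np.ascontiguousarray(T["pixels"][y0:y1,x0:x1]),cv2.COLOR_RGB2HSV)
    m=((h[:,:,1]<75)&(h[:,:,2]>90)).astype(np.uint8);k,l,st,c=cv2.connectedComponentsWithStats(m)
    for i in range(1,k):
        if st[i,4]>5:print(n,st[i],c[i]+[x0,y0],plane(T,*(c[i]+[x0,y0]),z))
cv2.imwrite("pics/end_s.png",S["pixels"][:,:,::-1]);cv2.imwrite("pics/end_t.png",T["pixels"][:,:,::-1])
```

```text
[0.36780667 0.40464982 0.26044922] [ 0.38632604 -0.161578   -0.30312069] 27.8667
ovalcap [326.8 203.8] [320 194  14  21 254] [289.5 214.1] [282 207  15  15 179] [519.8  15.9 100.7] 1.5
jarlid [252.  171.1] [244 163  17  15 164] [203.9 257.1] [195 249  18  17 161] [412.1 231.4  94. ] 0.6
dropblack [311.2 184.6] [290 178  31  15 194] [256.7 212.3] [253 208   9   9  59] [522.6  99.5 101.6] 3.4
amber [401.1 353.1] [394 345  16  17 207] [445.5 240.1] [441 235  11  11  85] [ 459.  -397.    50.1] 0.3
millknob [ 3  8  4  4 16] [250.5 241.5] [0.44455605 0.10192593 0.186     ]
shk [  5   4  15  15 168] [286.21428571 246.55952381] [0.43878096 0.02328868 0.1       ]
```

```bash
python3 -c "
from station import r
print(r.finish_job())"
```

```text
the job is handed in; nothing more can be done
None
```

I've handed the job in: the pepper mill, salt shaker, dropper bottle and oval bottle stand upright in their own pockets, with floor contact felt for each and the final camera positions matching. The spice jar and amber bottle were not moved. The oval bottle and the shaker first caught on a pocket edge and pressed at up to 42 and 51 N, carried by the held item rather than the gripper's body as far as I could tell, before I shifted them and they went in.

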